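Set the dryer's airflow and start it

ROBOT

A 6-joint arm with a two-finger parallel gripper is mounted at the origin on the work surface. World frame = base frame: x ahead of the robot, y to its left, z up, the work surface at z = 0. Lengths are in m, angles in rad, forces in N, time in s.
With the tool pointing down it reaches from about 0.3 to 0.95 m from the base axis. Payload 3.1 kg.
Tool frame: the origin (TCP) lies midway between the tips of the shut fingers; the grasp point (between the pads) lies 19 mm behind it (r.grip_depth is the z of the grasp point in the tool frame, in m); z points along the fingers, y is the line along which they close (so a half turn about z gives the same grasp; the last joint's range is limited). The gripper opens to 85 mm and grips with 20 to 120 N. Pads are 22 mm wide; open, the fingers measure 114 mm over their backs; the gripper's body (76 mm by 85 mm) begins 54 mm behind the grasp point. The pads swing forward as they close: fully open they stand 13 mm farther back than shut.
Start: joints at [-1.354, 0.308, 1.634, -0, 1.2, -0.07], TCP at [0.177, -0.599, 0.231] pointing down, gripper open.
Joint ranges: [-3.06, 3.06], [-0.79, 1.96], [0.05, 2.63], [-1.19, 4.34], [0.05, 2.64], [-2.94, 2.94]. Speed limits (rad/s): [2.79, 2.79, 3.14, 3.14, 3.14, 3.14].

INTERFACE

Orientations are given as a unit quaternion [w, x, y, z].
In Python, from workcell import telemetry, imaging, finish_job, r gives the robot as it stands. The module is installed in compiled form; this text tells all that it offers.
- The arm moves only by the tool arm_command, never from a script. Its arguments are lists of equal length, an entry for each row: "dp": the shift along the tool's x, y, z in mm, a list of three; "rot": the turn, a rotation vector about the tool's x, y, z in degrees, a list of three; "hand": the opening, from 0 (shut) to 1 (fully open). In form: {"dp": [[tx, ty, tz], ...], "rot": [[wx, wy, wz], ...], "hand": [hand, ...]}. A call has 1 to 10 rows; each row shifts and turns the commanded pose from where the row before left it, along the tool's axes as they then stand; what a row does not reach is not made up. A row lasts 1/12 s, in which the tool goes at most 41.7 mm and 7.16 degrees, less where a joint would pass 70% of its speed; a pose out of reach is approached as far as the arm can. A call with a gripper value outside its range is refused whole. The fingers move at their own pace and stop on an object; "force" is the grip in N (left out, the last holds). Time passes only in rows, so rows that do not move let the fingers close. It gives the time, the measured TCP pose, the force, the opening and the grip force at its end, in the units of the state.
- telemetry.sense(): the state, without advancing time (a new reading comes with each control period).
- imaging.snapshot(name): name is "scene" or "side" or "wrist"; returns the picture (480x640x3 uint8, red, green, blue); there is no depth.
- imaging.camera_info(name): a dict with "fx", "fy", "cx", "cy" (pixels), "world_from_camera" (4x4, takes a point from camera to world coordinates); the wrist camera has in their place "T_tool_cam" (4x4, takes a point from camera to tool coordinates, whose origin is the TCP and whose axes are the flange's). Camera axes: x right, y up, looking along -z (the intrinsics and any distortion apply to the point x, -y, -z); pixel columns grow to the right and rows downward; lengths in m; the calibration is good to about 2 mm. A picture is of the moment at which its call begins: read the wrist's pose just before it. camera_info takes no time and is no camera call.
- finish_job(): hands the job in; it is judged then, once.
Trained networks look in the newest picture that a camera, given by its name, has taken for a name from the list of things; names that differ only in an ending like _2 or _b are one class to them, and where a whole thing is asked for, a point or a joint stands for the part that bears it (a point fixed in the world has none). Each returns a list of dicts, best first, with "conf" (0 to 1); they miss things now and then, are a little off and sometimes report something else, mostly with a low value. They report only what shows in the picture. A call takes as long as a camera call.
- imaging.look_for(target, camera): "centre" ([x, y, z] in m, in the coordinates of the camera as it stood for that picture, good to about 4 mm: the middle of the surface that is visible of it).
- imaging.tip_of(target, camera): "centre" ([x, y, z] in m, in the coordinates of the camera as it stood for that picture, good to about 4 mm: a listed point, or the origin of a listed thing).
The state is a dict: "time_s": time; "joint_positions": joint angles; "joint_vel": joint speeds; "joint_efforts": joint torques, N m; "tcp_pos": TCP position; "orientation": TCP orientation; "ft_force": force on the tool from outside, world axes, zero at the start; "torque": the same for the moment, N m; "width": finger opening in m; "gripper_force": force on a finger pad.
Only numpy, scipy, OpenCV 4.12 (cv2) and the standard library are available. Lean on these libraries where they do the work, as an engineer would, in place of code of your own. Each camera call takes 0.05 s, during which the arm holds its last target. There are 200 camera calls.

TASK

The painted panel is ready to dry. With a fingertip, push the pointer-shaped airflow selector on the bench dryer clockwise, click by click, to the fourth speed (the fourth click clockwise from off) and never past it, as a stronger blast would spoil the ink; then press the start button on the small separate box fully down and let it spring back. Only touch and push: do not pinch the selector or shift or lift the start box, and leave the round heat knob and everything else on the table as they are.

Things in the scene. Friction and masses are not known exactly. Their poses are not given: they have to be found in the camera images.
- dryer: Bench air dryer, a fixed low white box 170 mm deep (x) by 280 mm wide (y), flat top 75 mm above the table, louvred outlet in its -x face. Origin: centre of its underside on the table. In its frame the airflow selector's axis is at x 0, y +60 mm and the heat knob's axis at x 0, y -85 mm.
- airflow_axis (a point): Point on the dryer's top face (75 mm above the table) where the airflow selector's vertical axis passes; axes as the dryer's. At off the pointer stands 108 degrees counter-clockwise (from above) of the dryer's +x; at speed 3 it points along +x. On the panel, 61 mm from the axis, a short bar marks off and dots growing with the speed mark 1 to 6.
- airflow (a joint): Angle of the airflow selector in rad, 0 at off, growing clockwise seen from above. Clicks every 36 degrees (0.628 rad): off 0, speed 1 0.628, 2 1.257, 3 1.885, 4 2.513, 5 3.142, 6 3.770, end stops just beyond off and 6. Starts around off, 1 or 2. A sprung detent holds each: 3 to 4 N at the pointer's end moves it out, and once half-way it snaps by itself into the next.
- airflow_tip (a point): End of the black pointer handle of the airflow selector, 46 mm from the axis, 14 mm above the dryer's top. x runs outward along the pointer: a bar 11 mm wide, from 18 mm behind the axis to 46 mm ahead of it, 1 to 27 mm above the dryer's top, with a white line on its outer half, over a round hub of 16 mm radius and 10 mm height.
- heat (a joint): Angle of the heat knob in rad, growing clockwise. To be left alone.
- heat_mark (a point): Outer end of the white line on top of the round black heat knob (30 mm across, 17 mm high) on the dryer's top: 13 mm from the knob's axis, at the height of its top.
- pod: Start box: loose white box 90 x 90 x 35 mm, about 0.7 kg, standing to the left or to the right of the dryer. Origin: centre of its underside. The round start button sits on the middle of its top.
- start_top (a point): Centre of the top of the grey start button (36 mm across, in a black collar); z points up; the button is pressed straight down.
- start (a joint): Travel of the start button in m: 0 when up, 0.006 fully down; a spring that needs about 5 N at full travel brings it back up.
- panel: Painted panel 130 x 170 x 8 mm lying in front of the dryer; origin at the centre of its underside. Bystander.
- tape: Roll of tape, ring 90 mm across and 24 mm high, on the other side of the dryer from the start box; origin at the centre of its underside. Bystander.
- ink_a: White ink bottle, 32 mm across, 82 mm high with its thin nozzle, standing near the dryer's front left corner; origin at the centre of its underside. Bystander.
- ink_b: Brass-coloured bottle of the same size, standing far left; origin at the centre of its underside. Bystander.
- marker_a: Marker pen, 133 mm long, 15 mm square, lying behind the dryer; origin under the middle of its barrel. Bystander.
- marker_b: Marker pen, the same size, lying near the dryer's front right corner; origin under the middle of its barrel. Bystander.
- cup: White cup, 76 mm across and 95 mm high, standing far right; origin at the centre of its underside. Bystander.

How it is judged:
By the outcome, as a careful person would: the job done as asked, in the order asked, and still so for the second after the job is handed in, with the robot touching nothing.
It also fails if it takes over 69 s, if anything falls off the work surface, if the arm or the gripper's body presses on something with over 40 N, if the wrist force passes 120 N, or if a joint passes its speed limit or range.

## Working session

There is one attempt and no reset: what is moved stays moved. The work goes in short steps, Python scripts to look and compute and a tool call to move; the robot and the scene stay as the last step left them, time stands still between calls to the robot, and variables do not carry over. Pictures are saved under pics/ and viewed, at most 10 in all, crops included, and the job is handed in when it is done.

Besides the shell and the picture viewer there is one more tool, called after ">>>" as name(argument=value, ...) on one line, values as JSON. arm_command: Moves the arm, as the interface text tells. Its arguments: {"type":"object","properties":{"dp":{"type":"array"},"rot":{"type":"array"},"hand":{"type":"array"},"force":{"type":"number"}},"required":["dp","rot","hand"]}

```bash
mkdir -p pics
cat > h.py <<'E'
import numpy as np, cv2
from scipy.spatial.transform import Rotation as R
from workcell import telemetry, imaging, finish_job, r
def cam(name):
    i=imaging.camera_info(name)
    if 'world_from_camera' in i: return i,np.array(i['world_from_camera'])
    s=telemetry.sense(); q=s['orientation']; T=np.eye(4)
    T[:3,:3]=R.from_quat([q[1],q[2],q[3],q[0]]).as_matrix(); T[:3,3]=s['tcp_pos']
    return i,T@np.array(i['T_tool_cam'])
def snap(name,f):
    i,T=cam(name); im=imaging.snapshot(name); cv2.imwrite('pics/'+f,im[:,:,::-1]); return i,T,im
def find(t,name,T,fn='tip_of',n=2):
    for d in getattr(imaging,fn)(t,name)[:n]:
        print(name,fn,t,round(d['conf'],2),np.round((T@np.r_[d['centre'],1])[:3],4))
def ray(i,T,u,v,z):
    d=T[:3,:3]@np.array([(u-i['cx'])/i['fx'],-(v-i['cy'])/i['fy'],-1]); o=T[:3,3]
    return o+d*(z-o[2])/d[2]
def proj(i,T,p):
    c=np.linalg.inv(T)@np.r_[p,1]; return i['cx']+i['fx']*c[0]/-c[2], i['cy']-i['fy']*c[1]/-c[2]
E
python3 - <<'E'
from h import *
for n in ('scene','side'):
    i,T,im=snap(n,n+'1.png'); print({k:v for k,v in i.items() if k!='world_from_camera'},T[:3,3].round(3))
    for t in ('dryer','airflow_axis','airflow_tip','start_top','heat_mark','pod'): find(t,n,T)
print(cam('wrist')[0]); print(telemetry.sense())
E
```

```text
{'fx': 444.36645902421196, 'fy': 444.36645902421196, 'cx': 311.7383481337434, 'cy': 230.81253670075068} [1.177 0.268 0.761]
scene tip_of dryer 0.79 [ 0.5943 -0.0159  0.001 ]
scene tip_of dryer 0.21 [ 0.5852 -0.1072  0.0914]
scene tip_of airflow_axis 0.58 [0.6056 0.0424 0.0755]
scene tip_of airflow_tip 0.59 [0.6283 0.0847 0.0893]
scene tip_of start_top 0.68 [0.5635 0.3193 0.0587]
scene tip_of start_top 0.63 [ 0.5614  0.3212 -0.0017]
scene tip_of heat_mark 0.67 [ 0.5867 -0.1076  0.0923]
scene tip_of heat_mark 0.59 [ 0.4084 -0.1264  0.0019]
scene tip_of pod 0.85 [0.5617 0.3225 0.0013]
scene tip_of pod 0.7 [ 0.5843 -0.1073  0.0938]
{'fx': 472.9004675401869, 'fy': 472.9004675401869, 'cx': 317.5239844344807, 'cy': 239.41515611000648} [ 0.289 -0.706  0.585]
side tip_of dryer 0.62 [ 0.5947 -0.016  -0.0009]
side tip_of airflow_axis 0.89 [0.6055 0.0439 0.0773]
side tip_of airflow_axis 0.72 [ 0.4785 -0.3496  0.    ]
side tip_of airflow_tip 0.69 [0.6314 0.084  0.0863]
side tip_of airflow_tip 0.41 [4.89e-01 1.56e-01 1.00e-04]
side tip_of start_top 0.44 [0.5646 0.3246 0.055 ]
side tip_of heat_mark
[... 625 characters left out ...]
y([-1.35371873e+00,  3.08030566e-01,  1.63377752e+00, -1.16996463e-05,
        1.19971063e+00, -6.96803739e-02]), 'joint_vel': array([ 1.50133196e-03,  9.54402657e-04, -1.26014561e-04, -1.55305471e-04,
       -7.53943003e-04, -2.27830869e-05]), 'joint_efforts': array([-2.19997933e-04, -4.15128028e+01, -2.77008623e+01, -5.37443395e-05,
        7.92151895e-04,  1.21359989e-05]), 'tcp_pos': array([ 0.1767641 , -0.59950346,  0.23132604]), 'orientation': array([ 3.72666061e-05,  9.89738527e-01,  1.42890335e-01, -2.71508730e-06]), 'ft_force': array([-0.34279613, -1.14548872,  0.29856284]), 'torque': array([ 0.01598325, -0.03340694,  0.01925796]), 'gripper_force': 0.0, 'width': 0.08509065432545342}
```

View pics/scene1.png

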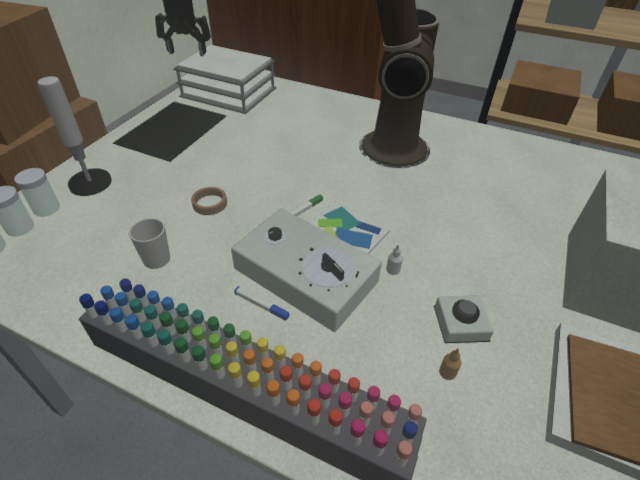

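View pics/side1.png

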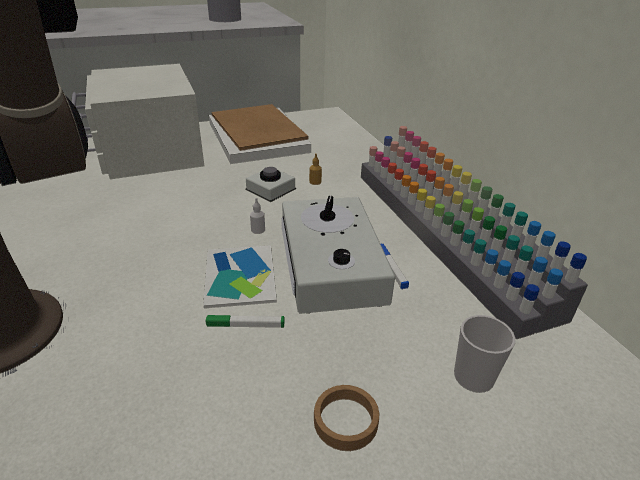

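Scene: the selector (≈330,265 px) points between the dryer's +x and +y sides. Both cameras agree that the axis is at (0.6055, 0.043), the dryer's yaw is about -10.6°, and the pointer's world angle is about 60°, which is speed 1. The start box is at (0.563, 0.322), on the left. Next I move above the selector with the fingers shut.

>>> arm_command(dp=[[30,-27,0],[30,-27,0],[30,-27,0],[30,-27,0],[30,-27,0],[30,-27,0],[30,-27,0],[30,-27,0],[30,-27,0],[30,-27,0]], rot=[[0,0,0],[0,0,0],[0,0,0],[0,0,0],[0,0,0],[0,0,0],[0,0,0],[0,0,0],[0,0,0],[0,0,0]], hand=[0,0,0,0,0,0,0,0,0,0])

```text
time_s: 1.53
tcp_pos: [0.3889, -0.254, 0.2317]
orientation: [0.0, 0.99, 0.143, 0.0]
ft_force: [0.3, 1.1, 0.8]
width: 0.0002
gripper_force: 0.0
```

>>> arm_command(dp=[[30,-27,0],[30,-27,0],[30,-27,0],[30,-27,0],[30,-27,0],[30,-27,0],[30,-27,0],[30,-27,0],[30,-27,0],[23,-24,0]], rot=[[0,0,0],[0,0,0],[0,0,0],[0,0,0],[0,0,0],[0,0,0],[0,0,0],[0,0,0],[0,0,0],[0,0,0]], hand=[0,0,0,0,0,0,0,0,0,0])

```text
time_s: 2.37
tcp_pos: [0.5952, 0.086, 0.2315]
orientation: [-0.0, 0.99, 0.143, 0.001]
ft_force: [0.1, -0.7, 0.6]
width: 0.0002
gripper_force: 0.0
```

>>> arm_command(dp=[[0,0,0],[0,0,0],[0,0,0],[0,0,0],[0,0,0],[0,0,0],[0,0,0],[0,0,0],[0,0,0],[0,0,0]], rot=[[0,0,-7],[0,0,-7],[0,0,-7],[0,0,-7],[0,0,-7],[0,0,-7],[0,0,-7],[0,0,-7],[0,0,-7],[0,0,-7]], hand=[0,0,0,0,0,0,0,0,0,0])

```text
time_s: 3.2
tcp_pos: [0.5936, 0.0833, 0.2313]
orientation: [0.0, 0.727, 0.687, 0.0]
ft_force: [-0.1, 0.9, -0.3]
width: 0.0
gripper_force: 0.0
```

>>> arm_command(dp=[[0,0,0],[0,0,0],[0,0,0],[0,0,0],[0,0,0],[0,0,0],[0,0,0],[0,0,0],[0,0,0],[0,0,0]], rot=[[0,0,-7],[0,0,-7],[0,0,-7],[0,0,-7],[0,0,-7],[0,0,-7],[0,0,-7],[0,0,-7],[0,0,-7],[0,0,-7]], hand=[0,0,0,0,0,0,0,0,0,0])

```text
time_s: 4.03
tcp_pos: [0.5937, 0.0833, 0.2314]
orientation: [0.0, 0.201, 0.98, 0.0]
ft_force: [-0.2, 0.3, -0.3]
width: -0.0004
gripper_force: 0.0
```

>>> arm_command(dp=[[0,0,0],[0,0,0],[0,0,0],[0,0,0]], rot=[[0,0,-7],[0,0,-7],[0,0,-3],[0,0,0]], hand=[0,0,0,0])

```text
time_s: 4.37
tcp_pos: [0.5937, 0.0833, 0.2313]
orientation: [0.0, 0.057, 0.998, 0.0]
ft_force: [-0.7, -0.1, 0.3]
width: 0.0002
gripper_force: 0.0
```

```bash
cat >> h.py <<'E'
AX=np.array([0.6055,0.043]); YAW=-10.6
def state():
    s=telemetry.sense(); q=s['orientation']; M=R.from_quat([q[1],q[2],q[3],q[0]]).as_matrix()
    print('t',round(s['time_s'],2),'tcp',np.round(s['tcp_pos'],4),'yaw',round(np.degrees(np.arctan2(M[1,0],M[0,0])),1),'zax',M[:,2].round(3),'F',s['ft_force'].round(1),'w',round(s['width'],4),'q',np.round(s['joint_positions'],2)); return s,M
E
python3 - <<'E'
from h import *
state(); i,T,im=snap('wrist','w1.png')
for t in ('dryer','airflow_axis','airflow_tip','start_top','heat_mark','pod'): find(t,'wrist',T)
E
```

```text
t 4.37 tcp [0.5937 0.0833 0.2313] yaw 173.5 zax [ 0.  0. -1.] F [-0.7 -0.1  0.3] w 0.0002 q [ 0.07  0.26  1.7   0.    1.19 -1.39]
wrist tip_of dryer 0.93 [ 0.5879 -0.0178  0.0008]
wrist tip_of airflow_axis 0.71 [0.6048 0.0431 0.0747]
wrist tip_of airflow_tip 0.76 [0.6269 0.0806 0.092 ]
wrist tip_of airflow_tip 0.24 [0.6035 0.0438 0.0738]
wrist tip_of start_top 0.76 [0.5679 0.3277 0.0536]
wrist tip_of heat_mark 0.92 [ 0.5865 -0.1041  0.0941]
wrist tip_of heat_mark 0.38 [ 4.088e-01 -1.317e-01  3.000e-04]
wrist tip_of pod 0.86 [ 0.5624  0.3226 -0.0042]
wrist tip_of pod 0.6 [ 0.4025 -0.1306 -0.0015]
```

View pics/w1.png

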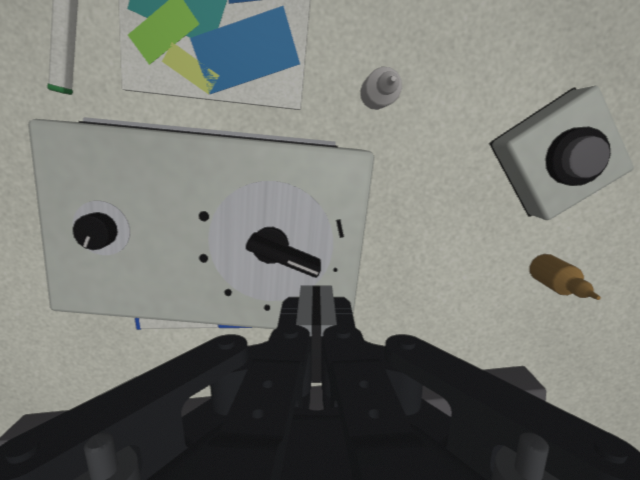

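The wrist picture shows the pointer, tip at about (320,268), aimed at the smallest dot (335,270). The off bar is at (340,228), dot 3 at (267,307), dot 4 at (228,292), dot 5 at (203,258) and dot 6 at (203,216). So it is at speed 1 and needs three clicks. I'll refine the axis and yaw from these dots.

Run:
```python
from h import *
from scipy.optimize import least_squares
i,T=cam('wrist')
px=[(340,228),(335,270),(267,307),(228,292),(203,258),(203,216)]; k=np.array([0,1,3,4,5,6])
P=np.array([ray(i,T,u,v,0.075)[:2] for u,v in px])
f=lambda p:(P-np.c_[p[0]+.061*np.cos(p[2]+np.radians(108-36*k)),p[1]+.061*np.sin(p[2]+np.radians(108-36*k))]).ravel()
s=least_squares(f,[.6055,.043,-.18]); print(s.x[:2],np.degrees(s.x[2]),(f(s.x)*1000).round(1))
a,b=[ray(i,T,u,v,0.102)[:2] for u,v in ((252,243),(320,268))]; d=b-a; print(b,np.degrees(np.arctan2(d[1],d[0])))
```

```text
[0.60555015 0.04373627] -11.871236679142967 [-0.   0.2  0.5 -0.2 -0.3  0.2 -0.2  0.3 -0.  -0.1  0.1 -0.4]
[0.62325751 0.08434606] 62.104435808973875
```

>>> arm_command(dp=[[0,0,40],[0,0,40],[0,0,40],[0,0,22],[0,0,0]], rot=[[0,0,0],[0,0,0],[0,0,0],[0,0,0],[0,0,0]], hand=[0,0,0,0,0])

```text
time_s: 5.13
tcp_pos: [0.5879, 0.0829, 0.0828]
orientation: [-0.006, 0.057, 0.998, -0.001]
ft_force: [-1.0, -0.3, -0.7]
width: -0.0002
gripper_force: 0.0
```

>>> arm_command(dp=[[-2,0.8,0],[-2,0.8,0],[-2,0.8,0],[-2,0.8,0],[-2,0.8,0],[-2,0.8,0],[-2,0.8,0],[-2,0.8,0],[-2,0.8,0],[-2,0.8,0]], rot=[[0,0,3],[0,0,3],[0,0,3],[0,0,3],[0,0,3],[0,0,3],[0,0,3],[0,0,3],[0,0,3],[0,0,3]], hand=[0,0,0,0,0,0,0,0,0,0])

```text
time_s: 5.97
tcp_pos: [0.6154, 0.0849, 0.0917]
orientation: [0.0, 0.315, 0.949, 0.001]
ft_force: [-3.6, 1.7, 2.7]
width: -0.0001
gripper_force: 1.5
```

```bash
cat >> h.py <<'E'
A2=np.array([0.6055,0.0437])
def phi():
    s,M=state(); d=s['tcp_pos'][:2]-A2; p=np.arctan2(M[1,1],M[0,1])
    u=np.array([np.cos(p),np.sin(p)]);t=np.array([u[1],-u[0]]); print('phi',np.degrees(p).round(1),'rad',(d@u*1e3).round(1),'tang',(d@t*1e3).round(1))
E
python3 -c "
from h import *
phi()
for n in('scene','side'):
    i,T,im=snap(n,n+'2.png'); find('airflow_tip',n,T)
i,T=cam('scene'); u,v=map(int,proj(i,T,[.6055,.0437,.09])); im=cv2.imread('pics/scene2.png')[v-70:v+70,u-90:u+90]; cv2.imwrite('pics/c2.png',cv2.resize(im,None,fx=4,fy=4)); print(u,v)"
```

```text
t 5.97 tcp [0.6154 0.0849 0.0917] yaw 143.3 zax [ 0.     0.001 -1.   ] F [-3.6  1.7  2.7] w -0.0001 q [ 0.07  0.46  1.74  0.    0.95 -0.86]
phi 53.3 rad 38.9 tang -16.7
scene tip_of airflow_tip 0.61 [0.6319 0.0814 0.0875]
side tip_of airflow_tip 0.55 [0.6364 0.0813 0.0858]
side tip_of airflow_tip 0.32 [0.4077 0.0125 0.001 ]
328 261
```

View pics/c2.png

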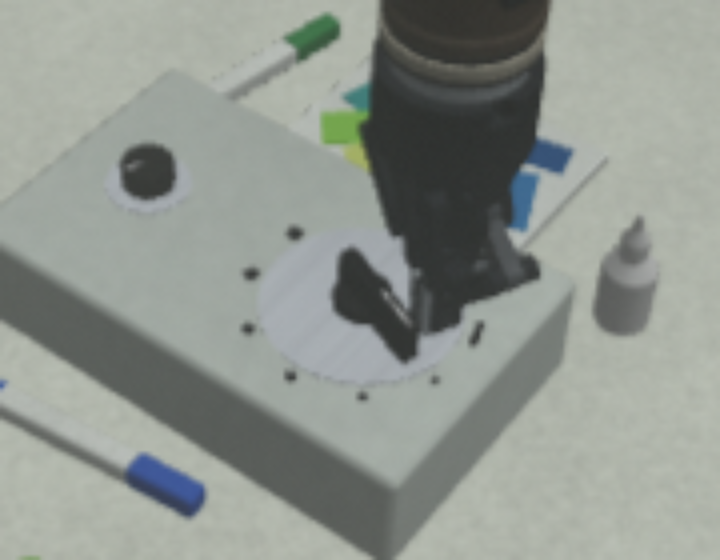

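The crop shows the finger against the pointer's side near its tip (410,340), just out of the speed-1 detent, with about 4 N of contact. I'll push through to speed 2.

>>> arm_command(dp=[[-2,0.8,0],[-2,0.8,0],[-2,0.8,0],[-2,0.8,0],[-2,0.8,0],[-2,0.8,0],[0,0,0],[0,0,0]], rot=[[0,0,3],[0,0,3],[0,0,3],[0,0,3],[0,0,3],[0,0,3],[0,0,0],[0,0,0]], hand=[0,0,0,0,0,0,0,0])

```text
time_s: 6.83
tcp_pos: [0.6275, 0.0789, 0.0898]
orientation: [0.001, 0.458, 0.889, 0.0]
ft_force: [-0.4, 0.0, 0.0]
width: -0.0
gripper_force: 0.0
```

```bash
cat >> h.py <<'E'
def ptr(tag):
    phi()
    for n in('scene','side'):
        i,T,im=snap(n,n+tag+'.png')
        for d in imaging.tip_of('airflow_tip',n)[:1]:
            p=(T@np.r_[d['centre'],1])[:3]; e=p[:2]-A2; print(n,round(d['conf'],2),p.round(4),'ang',np.degrees(np.arctan2(e[1],e[0])).round(1),'r',np.hypot(*e).round(4))
    i,T=cam('scene'); u,v=map(int,proj(i,T,[.6055,.0437,.09])); im=cv2.imread('pics/scene'+tag+'.png')[v-70:v+70,u-90:u+90]; cv2.imwrite('pics/c'+tag+'.png',cv2.resize(im,None,fx=4,fy=4))
E
python3 -c "
from h import *
ptr('3')"
```

```text
t 6.83 tcp [0.6275 0.0789 0.0898] yaw 125.5 zax [ 0.001 -0.    -1.   ] F [-0.4  0.   0. ] w -0.0 q [ 0.06  0.48  1.71 -0.    0.95 -0.56]
phi 35.5 rad 38.4 tang -15.8
scene 0.83 [0.6483 0.0638 0.0928] ang 25.2 r 0.0473
side 0.66 [0.6521 0.0613 0.0865] ang 20.7 r 0.0499
```

Speed 2 is confirmed (about 24°) and the force is gone. Next is speed 3.

>>> arm_command(dp=[[-2,0.8,0],[-2,0.8,0],[-2,0.8,0],[-2,0.8,0],[-2,0.8,0],[-2,0.8,0],[-2,0.8,0],[-2,0.8,0],[-2,0.8,0],[-2,0.8,0]], rot=[[0,0,3],[0,0,3],[0,0,3],[0,0,3],[0,0,3],[0,0,3],[0,0,3],[0,0,3],[0,0,3],[0,0,3]], hand=[0,0,0,0,0,0,0,0,0,0])

```text
time_s: 7.87
tcp_pos: [0.6418, 0.0644, 0.0893]
orientation: [-0.0, 0.673, 0.739, 0.001]
ft_force: [1.7, 2.1, -0.6]
width: 0.0002
gripper_force: 0.6
```

>>> arm_command(dp=[[-2,0.8,0],[-2,0.8,0],[0,0,0],[0,0,0]], rot=[[0,0,3],[0,0,3],[0,0,0],[0,0,0]], hand=[0,0,0,0])

```text
time_s: 8.2
tcp_pos: [0.6434, 0.0598, 0.0892]
orientation: [-0.0, 0.71, 0.704, -0.0]
ft_force: [0.2, 0.2, -0.5]
width: -0.0001
gripper_force: 0.0
```

```bash
python3 -c "
from h import *
ptr('4')"
```

```text
t 8.2 tcp [0.6434 0.0598 0.0892] yaw 89.5 zax [-0.  0. -1.] F [ 0.2  0.2 -0.5] w -0.0001 q [0.03 0.5  1.67 0.   0.97 0.03]
phi -0.5 rad 37.7 tang -16.4
scene 0.42 [0.6493 0.0351 0.0889] ang -11.1 r 0.0446
side 0.74 [0.6548 0.034  0.0877] ang -11.2 r 0.0502
```

Speed 3 is confirmed (-11°). Now the last click, to speed 4.

>>> arm_command(dp=[[-2,0.8,0],[-2,0.8,0],[-2,0.8,0],[-2,0.8,0],[-2,0.8,0],[-2,0.8,0],[-2,0.8,0],[-2,0.8,0],[-2,0.8,0],[-2,0.8,0]], rot=[[0,0,3],[0,0,3],[0,0,3],[0,0,3],[0,0,3],[0,0,3],[0,0,3],[0,0,3],[0,0,3],[0,0,3]], hand=[0,0,0,0,0,0,0,0,0,0])

```text
time_s: 9.23
tcp_pos: [0.6469, 0.0393, 0.0894]
orientation: [0.0, 0.869, 0.495, 0.001]
ft_force: [1.5, 1.0, -0.7]
width: 0.0001
gripper_force: 0.5
```

>>> arm_command(dp=[[-2,0.8,0],[-2,0.8,0],[0,0,0],[0,0,0]], rot=[[0,0,3],[0,0,3],[0,0,0],[0,0,0]], hand=[0,0,0,0])

```text
time_s: 9.57
tcp_pos: [0.6455, 0.0345, 0.0893]
orientation: [-0.0, 0.893, 0.45, -0.0]
ft_force: [0.5, 0.2, -0.3]
width: 0.0002
gripper_force: 0.0
```

```bash
python3 -c "
from h import *
ptr('5')"
```

```text
t 9.57 tcp [0.6455 0.0345 0.0893] yaw 53.5 zax [-0.  0. -1.] F [ 0.5  0.2 -0.3] w 0.0002 q [-0.01  0.5   1.67  0.    0.97  0.62]
phi -36.5 rad 37.6 tang -16.4
side 0.69 [0.6383 0.0098 0.0866] ang -45.9 r 0.0472
```

View pics/c5.png

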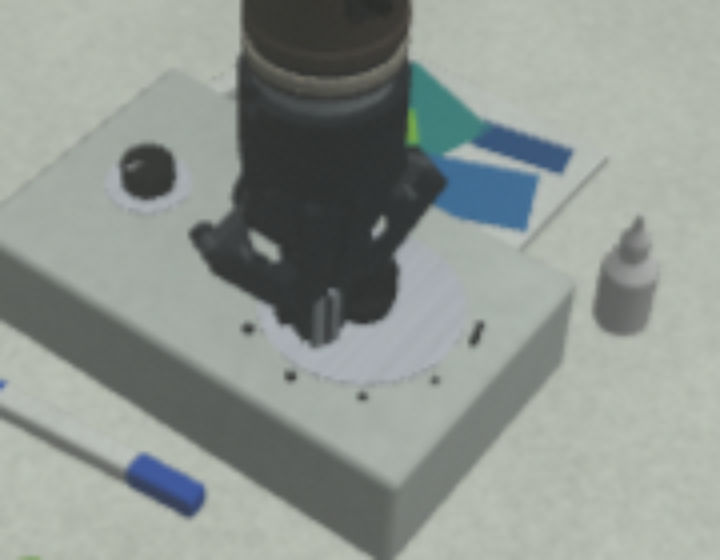

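The crop shows the finger clear behind the pointer, and the side camera gives -46°, which is speed 4 (expected -47.9°). I'll back off, lift and go over the start box.

>>> arm_command(dp=[[5,0,0],[5,0,0],[5,0,0],[0,0,-35],[0,0,-35],[0,0,-35],[0,0,-35],[0,0,0]], rot=[[0,0,0],[0,0,0],[0,0,0],[0,0,0],[0,0,0],[0,0,0],[0,0,0],[0,0,0]], hand=[0,0,0,0,0,0,0,0])

```text
time_s: 10.43
tcp_pos: [0.6603, 0.0472, 0.2394]
orientation: [0.004, 0.893, 0.45, 0.008]
ft_force: [1.5, 0.3, 1.5]
width: -0.0001
gripper_force: 0.0
```

>>> arm_command(dp=[[21,-30,0],[21,-30,0],[21,-30,0],[21,-30,0],[21,-30,0],[21,-30,0],[21,-30,0],[21,-29,0],[0,0,0],[0,0,0]], rot=[[0,0,0],[0,0,0],[0,0,0],[0,0,0],[0,0,0],[0,0,0],[0,0,0],[0,0,0],[0,0,0],[0,0,0]], hand=[0,0,0,0,0,0,0,0,0,0])

```text
time_s: 11.27
tcp_pos: [0.5617, 0.3263, 0.2291]
orientation: [0.0, 0.892, 0.452, 0.0]
ft_force: [0.0, 0.3, 0.6]
width: 0.0001
gripper_force: 0.0
```

```bash
python3 -c "
from h import *
ptr('6')
for n in('scene','side'):
    i,T,im=snap(n,n+'7.png'); find('start_top',n,T); find('pod',n,T,n=1)
i,T,im=snap('wrist','w2.png'); find('start_top','wrist',T); find('pod','wrist',T,n=1)
im=cv2.imread('pics/c6.png');w=cv2.imread('pics/w2.png'); cv2.imwrite('pics/m6.png',np.hstack([cv2.resize(im,(400,311)),cv2.resize(w,(400,311))]))
"
```

```text
t 11.27 tcp [0.5617 0.3263 0.2291] yaw 53.7 zax [ 0. -0. -1.] F [0.  0.3 0.6] w 0.0001 q [ 0.46  0.36  1.57 -0.    1.21  1.09]
phi -36.3 rad -202.7 tang -201.8
scene 0.58 [0.6355 0.0081 0.0905] ang -49.9 r 0.0465
side 0.69 [0.6403 0.0108 0.0858] ang -43.3 r 0.0479
scene tip_of start_top 0.76 [0.5647 0.3212 0.0598]
scene tip_of start_top 0.23 [ 0.6837  0.3251 -0.0027]
scene tip_of pod 0.91 [5.644e-01 3.231e-01 3.000e-04]
side tip_of start_top 0.65 [0.5659 0.3229 0.055 ]
side tip_of pod 0.92 [0.5657 0.3267 0.0012]
wrist tip_of start_top 0.92 [0.5663 0.3296 0.0515]
wrist tip_of pod 0.68 [ 0.5648  0.3231 -0.0033]
```

View pics/m6.png

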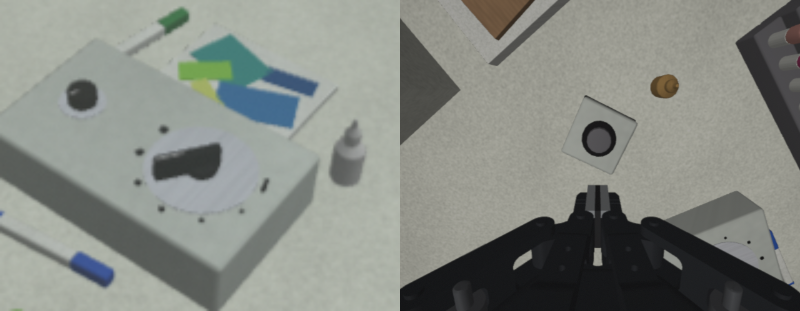

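The crop shows the pointer aimed at dot 4, at (138,182), and the heat knob untouched. The wrist view shows the start button centre at about (318,213) in full-frame pixels.

```bash
python3 -c "
from h import *
s,M=state(); i,T=cam('wrist')
im=cv2.imread('pics/w2.png',0)[180:250,280:360]; 
c=cv2.HoughCircles(cv2.GaussianBlur(im,(3,3),0),cv2.HOUGH_GRADIENT,1,30,param1=80,param2=12,minRadius=12,maxRadius=32)
print(c+np.array([280,180,0]) if c is not None else None)
for z in(.05,.055,.06): print(z,ray(i,T,318,213,z).round(4))
p=ray(i,T,318,213,.055); print((M.T@(p-s['tcp_pos'])*1000).round(1))
"
```

```text
t 11.92 tcp [0.5628 0.3235 0.2294] yaw 53.4 zax [ 0.  0. -1.] F [-0.7  0.3  0.2] w 0.0001 q [0.45 0.36 1.57 0.   1.21 1.09]
[[[318.5        213.5         27.29999924]]]
0.05 [0.5671 0.3278 0.05  ]
0.055 [0.5677 0.3286 0.055 ]
0.06 [0.5682 0.3294 0.06  ]
[  6.9   0.9 174.4]
```

>>> arm_command(dp=[[5,0,0],[0,0,35],[0,0,35],[0,0,35],[0,0,35],[0,0,20],[0,0,0],[0,0,0],[0,0,0]], rot=[[0,0,0],[0,0,0],[0,0,0],[0,0,0],[0,0,0],[0,0,0],[0,0,0],[0,0,0],[0,0,0]], hand=[0,0,0,0,0,0,0,0,0])

```text
time_s: 12.67
tcp_pos: [0.5671, 0.3288, 0.071]
orientation: [-0.0, 0.893, 0.45, 0.002]
ft_force: [-0.2, 0.9, 1.0]
width: -0.0001
gripper_force: 0.0
```

```bash
python3 -c "
from h import *
state(); snap('wrist','w3.png'); snap('side','side8.png'); i,T=cam('side'); u,v=map(int,proj(i,T,[.565,.325,.06]))
a=cv2.imread('pics/side8.png')[v-40:v+40,u-50:u+50]; w=cv2.imread('pics/w3.png')
i,T=cam('scene'); snap('scene','scene8.png'); u,v=map(int,proj(i,T,[.565,.325,.06])); b=cv2.imread('pics/scene8.png')[v-40:v+40,u-50:u+50]
cv2.imwrite('pics/m8.png',np.hstack([cv2.resize(a,(400,320)),cv2.resize(b,(400,320))]))
"
```

```text
t 12.67 tcp [0.5671 0.3288 0.071 ] yaw 53.4 zax [ 0.003  0.001 -1.   ] F [-0.2  0.9  1. ] w -0.0001 q [0.46 0.54 1.66 0.   0.94 1.1 ]
```

View pics/m8.png

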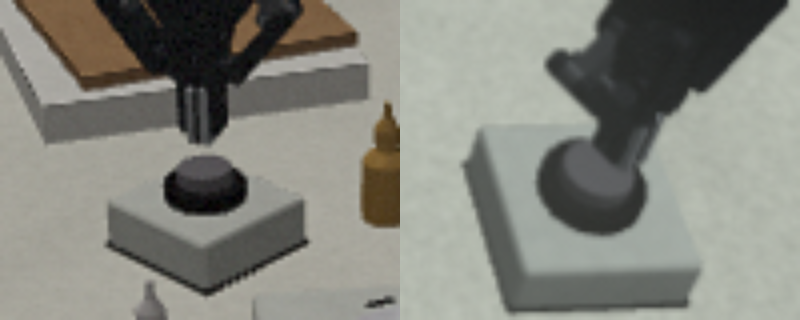

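```bash
python3 -c "
from h import *
state()
for n,du,dv in(('side',1.2,1.5),('scene',-.5,2)):
    i,T=cam(n); u,v=map(int,proj(i,T,[.565,.325,.06]))
    for z in(.053,.057,.061): print(n,z,ray(i,T,u+du,v+dv,z).round(4))
"
```

```text
t 12.82 tcp [0.5676 0.329  0.0722] yaw 53.4 zax [ 0.005  0.002 -1.   ] F [-0.5  0.7  0.2] w -0.0002 q [0.46 0.54 1.66 0.   0.94 1.1 ]
side 0.053 [0.5688 0.3305 0.053 ]
side 0.057 [0.5667 0.3227 0.057 ]
side 0.061 [0.5646 0.3149 0.061 ]
scene 0.053 [0.5643 0.3253 0.053 ]
scene 0.057 [0.5678 0.3249 0.057 ]
scene 0.061 [0.5712 0.3246 0.061 ]
```

>>> arm_command(dp=[[-2,2,0],[0,0,5],[0,0,5],[0,0,2],[0,0,2],[0,0,2],[0,0,0]], rot=[[0,0,0],[0,0,0],[0,0,0],[0,0,0],[0,0,0],[0,0,0],[0,0,0]], hand=[0,0,0,0,0,0,0])

```text
time_s: 13.4
tcp_pos: [0.5657, 0.3248, 0.053]
orientation: [0.0, 0.893, 0.45, -0.001]
ft_force: [-1.7, -1.0, 3.3]
width: -0.0001
gripper_force: 1.8
```

>>> arm_command(dp=[[0,0,1],[0,0,1],[0,0,0],[0,0,0]], rot=[[0,0,0],[0,0,0],[0,0,0],[0,0,0]], hand=[0,0,0,0])

```text
time_s: 13.73
tcp_pos: [0.5657, 0.3248, 0.0514]
orientation: [0.0, 0.893, 0.45, -0.0]
ft_force: [-3.2, -2.1, 3.8]
width: 0.0002
gripper_force: 2.3
```

Side force is building up while the finger presses, so I'll ease sideways slightly as I go deeper.

>>> arm_command(dp=[[-0.5,-0.2,0],[0,0,0],[0,0,0]], rot=[[0,0,0],[0,0,0],[0,0,0]], hand=[0,0,0])

```text
time_s: 13.98
tcp_pos: [0.5657, 0.3248, 0.0515]
orientation: [0.0, 0.893, 0.45, 0.0]
ft_force: [-2.5, -1.6, 4.3]
width: 0.0002
gripper_force: 2.3
```

>>> arm_command(dp=[[0,0,1],[0,0,0],[0,0,0]], rot=[[0,0,0],[0,0,0],[0,0,0]], hand=[0,0,0])

```text
time_s: 14.23
tcp_pos: [0.5657, 0.3248, 0.051]
orientation: [0.0, 0.893, 0.45, -0.0]
ft_force: [-3.2, -3.6, 6.9]
width: 0.0001
gripper_force: 3.9
```

>>> arm_command(dp=[[-1,0,0],[-0.5,0,1],[-0.5,0,1],[0,0,0],[0,0,0]], rot=[[0,0,0],[0,0,0],[0,0,0],[0,0,0],[0,0,0]], hand=[0,0,0,0,0])

```text
time_s: 14.65
tcp_pos: [0.5657, 0.3248, 0.0509]
orientation: [-0.001, 0.893, 0.449, 0.002]
ft_force: [-4.7, -0.9, 12.5]
width: 0.0
gripper_force: 6.5
```

The height has stopped at 50.9 mm while the force rises to 12.5 N, so the button is bottomed. Now I release straight up.

>>> arm_command(dp=[[0,0,-2],[0,0,-2],[0,0,-3],[0,0,-5],[0,0,-10],[0,0,-35],[0,0,-35],[0,0,-35],[0,0,0],[0,0,0]], rot=[[0,0,0],[0,0,0],[0,0,0],[0,0,0],[0,0,0],[0,0,0],[0,0,0],[0,0,0],[0,0,0],[0,0,0]], hand=[0,0,0,0,0,0,0,0,0,0])

```text
time_s: 15.48
tcp_pos: [0.5664, 0.3239, 0.179]
orientation: [0.0, 0.893, 0.45, 0.003]
ft_force: [0.3, 0.1, -0.9]
width: -0.0001
gripper_force: 0.0
```

```bash
python3 -c "
from h import *
ptr('9')
for n in('scene','side'):
    i,T=cam(n); find('start_top',n,T,n=1); find('pod',n,T,n=1)
d={}
for n in('scene','side'):
    i,T=cam(n); u,v=map(int,proj(i,T,[.565,.325,.04]))
    d[n]=[cv2.resize(cv2.imread('pics/%s%s.png'%(n,k))[v-35:v+35,u-45:u+45],(360,280)) for k in('1','9')]
cv2.imwrite('pics/m9.png',np.vstack([np.hstack(d['scene']),np.hstack(d['side'])]))
"
```

```text
t 15.48 tcp [0.5664 0.3239 0.179 ] yaw 53.4 zax [ 0.006  0.003 -1.   ] F [ 0.3  0.1 -0.9] w -0.0001 q [ 0.45  0.41  1.61 -0.    1.12  1.09]
phi -36.6 rad -198.4 tang -201.7
scene 0.86 [0.6371 0.0088 0.0889] ang -47.9 r 0.0471
side 0.95 [0.638  0.0084 0.0885] ang -47.4 r 0.0479
scene tip_of start_top 0.64 [ 0.4738 -0.3556  0.0016]
scene tip_of pod 0.91 [ 0.5637  0.3221 -0.001 ]
side tip_of start_top 0.41 [0.565  0.3236 0.0558]
side tip_of pod 0.66 [0.5623 0.3252 0.002 ]
```

View pics/m9.png

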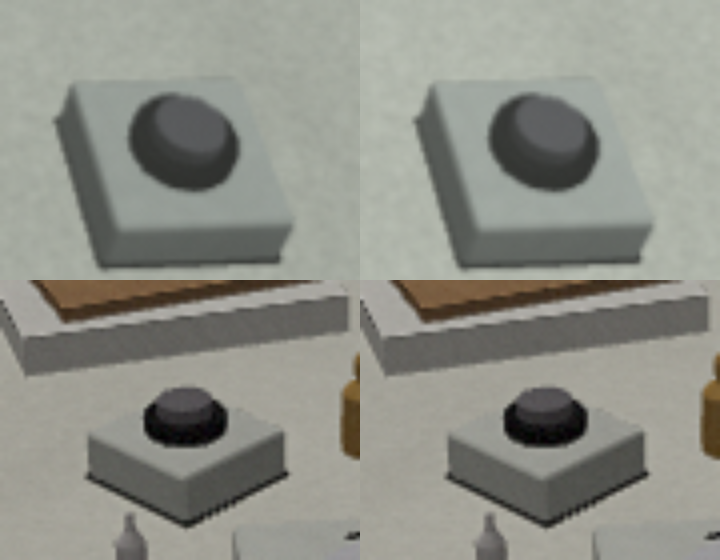

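The before and after crops match: the box has not moved and the button is back up. The pointer reads -47.6°, which is speed 4. I'm handing the job in.

```bash
python3 -c "
from h import *
print(finish_job())"
```

```text
the job is handed in; nothing more can be done
None
```

The job is handed in: the airflow selector is at speed 4, the start button was pressed to its stop and sprang back, and the start box looks unmoved in before-and-after pictures; the selector went click by click from speed 1, and the robot's clock read about 15.5 s.

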